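Dispense filter balls with the paddle lever and ease the lid shut

TASK

Dispense the three filter balls: with the fingertips, press the paddle of the dispenser that holds the balls all the way down so that its lid lifts fully, and keep it down until all three balls have rolled into its catch tray. Then ease the paddle back up gently, over about two seconds, so that the lid closes without slamming, and take the hand away. Do not touch the lid or the balls, and leave the empty dispenser and everything else as it is.

Things in the scene. Friction and masses are not known exactly. Their poses are not given: they have to be found in the camera images.
- disp_loaded: the loaded dispenser: grey base 330 x 110 mm, fixed; clear open-topped chute 45 mm wide, 130 mm high, sloping down away from the robot, holding the three balls; lid over its mouth and catch tray at the far (+x) end, lever with black paddle at the near (-x) end. Origin: on the table under the chute; x runs from paddle to tray, z up. Highest point about 195 mm
- paddle_loaded (a point): top centre of the loaded dispenser's black paddle, 56 x 60 x 8 mm; moves with the lever. At rest 186 mm above the table, 186 mm to -x of the dispenser's origin, tilted 0.2 rad. Pressed down it travels 64 mm to its stop (axle 160 mm away to +x, 150 mm up: under 6 mm sideways; ends tilted 0.2 rad the other way). Spring force up about 2 N at first, 4 N at the stop; it flies back if let go
- lid_loaded (a joint): lid angle in rad, loaded dispenser: 0 closed, about 0.98 fully lifted (lever at its stop); positive speed opens. White plate 52 x 66 mm hinged at its top edge, 128 mm above the table; a steel link ties it to the lever: it lifts as the paddle goes down and closes as the paddle comes up, about 0.016 rad per mm of paddle
- lever_loaded: the lever of the loaded dispenser: a steel fork with the black paddle at its near end. Origin: on its axle
- flap_loaded: the white lid plate of the loaded dispenser (its angle is lid_loaded). Origin: on its hinge
- tray_loaded (a point): middle of the near (chute) edge of the floor of the loaded dispenser's catch tray, on the floor's top face, 8 mm above the table; axes as the dispenser's. Inside, the tray runs 120 mm from here in +x and 57 mm to either side in y; near wall 40 mm high, side walls 50 mm high, far wall 60 mm
- ball0_center (a point): centre of black filter ball 0, 30 mm in diameter, 18 g; at the start in the chute, number 1 in line from the lid. The balls roll out by themselves within about 1 s once the lid is up
- ball1_center (a point): centre of black filter ball 1, 30 mm in diameter, 18 g; at the start in the chute, number 2 in line from the lid. The balls roll out by themselves within about 1 s once the lid is up
- ball2_center (a point): centre of black filter ball 2, 30 mm in diameter, 18 g; at the start in the chute, number 3 in line from the lid. The balls roll out by themselves within about 1 s once the lid is up
- disp_empty: the empty dispenser: grey base 330 x 110 mm, fixed; clear open-topped chute 45 mm wide, 130 mm high, sloping down away from the robot, with nothing in it; lid over its mouth and catch tray at the far (+x) end, lever with black paddle at the near (-x) end. Origin: on the table under the chute; x runs from paddle to tray, z up. Highest point about 195 mm
- paddle_empty (a point): top centre of the empty dispenser's black paddle, 56 x 60 x 8 mm; moves with the lever. At rest 186 mm above the table, 186 mm to -x of the dispenser's origin, tilted 0.2 rad. Pressed down it travels 64 mm to its stop (axle 160 mm away to +x, 150 mm up: under 6 mm sideways; ends tilted 0.2 rad the other way). Spring force up about 2 N at first, 4 N at the stop; it flies back if let go
- lid_empty (a joint): lid angle in rad, empty dispenser: 0 closed, about 0.98 fully lifted (lever at its stop); positive speed opens. White plate 52 x 66 mm hinged at its top edge, 128 mm above the table; a steel link ties it to the lever: it lifts as the paddle goes down and closes as the paddle comes up, about 0.016 rad per mm of paddle
- dropper0: white dropper bottle, 34 mm across, 78 mm tall; origin at its underside. Bystander
- dropper1: white dropper bottle, 34 mm across, 78 mm tall; origin at its underside. Bystander
- dropper2: white dropper bottle, 34 mm across, 78 mm tall; origin at its underside. Bystander
- dropper3: white dropper bottle, 34 mm across, 78 mm tall; origin at its underside. Bystander
- food_jar: amber food jar, 60 mm across, 75 mm tall; origin at its underside. Bystander
- test_case: grey test-kit case, 110 x 160 x 55 mm; origin at its underside. Bystander
- pipe_tee: grey plastic pipe tee lying flat, 100 mm long, 38 mm thick, branch 55 mm; origin at its underside. Bystander
- beaker: white plastic beaker, 60 mm across, 80 mm tall; origin at its underside. Bystander
- ball0: ball 0 as a body; its origin is a point on the ball's surface that turns with it: use its centre instead
- ball1: ball 1 as a body; its origin is a point on the ball's surface that turns with it: use its centre instead
- ball2: ball 2 as a body; its origin is a point on the ball's surface that turns with it: use its centre instead

How it is judged (in metres and radians):
On the way:
1. the lid of the loaded dispenser is lifted fully, by a hand on its lever (value of joint lid_loaded above 0.83 rad and contact force between the fingers and lever_loaded above 0.5 N), for 0.2 s.
At the end, for the whole second after the job is handed in: the loaded dispenser's lid is closed (below 0.05 rad), all three balls lie at rest in its catch tray (centre within the walls and under 45 mm above the tray floor), the empty dispenser's lid is closed (value of joint each of lid_loaded, lid_empty below 0.05 rad and x of ball0_center in the frame of tray_loaded between 0 and 0.12 m and y of ball0_center in the frame of tray_loaded between -0.057 and 0.057 m and z of ball0_center in the frame of tray_loaded between 0 and 0.045 m and x of ball1_center in the frame of tray_loaded between 0 and 0.12 m and y of ball1_center in the frame of tray_loaded between -0.057 and 0.057 m and z of ball1_center in the frame of tray_loaded between 0 and 0.045 m and x of ball2_center in the frame of tray_loaded between 0 and 0.12 m and y of ball2_center in the frame of tray_loaded between -0.057 and 0.057 m and z of ball2_center in the frame of tray_loaded between 0 and 0.045 m and linear speed of each of ball0, ball1, ball2 below 0.03 m/s); the robot touches nothing.
It fails at once if the lid slams: it closes faster than 1.6 rad/s (velocity of joint lid_loaded below -1.6 rad/s).
It fails at once if the robot touches the lid itself (contact force between any of the arm, the fingers and flap_loaded above 0.5 N).
It fails at once if the robot touches or picks up a ball (contact force between any of the fingers, the arm and ball0 above 0.2 N or contact force between any of the fingers, the arm and ball1 above 0.2 N or contact force between any of the fingers, the arm and ball2 above 0.2 N).
It fails at once if the empty dispenser's lid is lifted by more than 0.15 rad (value of joint lid_empty above 0.15 rad).
It fails at once if a bystander is moved by more than 20 mm (distance of any of dropper0, dropper1, dropper2, dropper3, food_jar, test_case, pipe_tee, beaker from where it was at the start of the episode above 0.02 m).
It also fails if it takes over 37 s, if anything falls off the work surface, if the arm or the gripper's body presses on something with over 40 N, if the wrist force passes 120 N, or if a joint passes its speed limit or range.

ROBOT

A 6-joint arm with a two-finger parallel gripper is mounted at the origin on the work surface. World frame = base frame: x ahead of the robot, y to its left, z up, the work surface at z = 0. Lengths are in m, angles in degrees, forces in N, time in s.
With the tool pointing down it reaches from about 0.35 to 0.875 m from the base axis. Payload 4.2 kg.
Tool frame: the origin (TCP) lies on the front face of the gripper's body, between the roots of the fingers; the fingertips stand 70 mm ahead of it and the grasp point (between the pads) lies 51 mm ahead of it; x points along the fingers, y is the direction in which the jaws open and shut, and the axes are right-handed (so a half turn about x gives the same grasp; the last joint's range is limited). The gripper opens to 87 mm and grips with 3 to 60 N. Pads are 19 mm wide; open, the fingers measure 117 mm over their backs; the gripper's body (75 mm by 190 mm) begins 51 mm behind the grasp point.
Start: joints at [-49.412, 22.042, 0.453, 0, -68.411, -14.817], TCP at [0.272, -0.563, 0.292] pointing down, gripper open.
Joint ranges: [-179.83, 179.83], [-69.29, 118.12], [-61.27, 80.66], [-181.25, 117.63], [-171.15, -9.14], [-177.46, 177.46]. Speed limits (degrees/s): [159.86, 159.86, 180, 180, 180, 180].

INTERFACE

Orientations are given as a 3x3 rotation matrix whose columns are the frame's x, y, z axes.
In Python, from station import r, viewer, spotter gives the robot as it stands.
- The arm moves only by the tool move_arm, never from a script. Its argument "series" is a list that holds one entry, the list of rows, each a list of 7 numbers: the turn, a rotation vector about the world's x, y, z scaled (see below), then the shift along the world's x, y, z scaled (see below), then the opening, from 0 (shut) to 1 (fully open). A call has 1 to 20 rows; each row shifts and turns the pose as measured when the row begins; what a row does not reach is not made up. The controller multiplies each number of a shift by 60 mm and each number of a turn by 8 degrees. A row lasts 1/8 s, in which the tool goes at most 62.5 mm and 10.7 degrees, less where a joint would pass 70% of its speed; a pose out of reach is approached as far as the arm can. A call with a number of a shift or a turn outside -1 to 1 is refused whole. A call with a gripper value outside its range is refused whole. The fingers move at their own pace and stop on an object; the grip force is fixed at half the most. Time passes only in rows, so rows that do not move let the fingers close. It gives the time, the measured TCP pose, the force and the opening at its end, in the units of the state.
- r.sense(): the state, without advancing time (a new reading comes with each control period).
- viewer.capture(name): name is "scene" or "top"; returns (picture, depth): 384x512x3 uint8, red, green, blue; 384x512 float32, m along the optical axis (not along the pixel's ray), 0 where there is no reading.
- viewer.camera_params(name): a dict with "mtx" (3x3 intrinsics, pixels), "pose" (4x4, takes a point from camera to world coordinates). Camera axes: x right, y down, z forward; pixel columns grow to the right and rows downward; lengths in m; the calibration is good to about 2 mm. A picture is of the moment at which its call begins. camera_params takes no time and is no camera call.
- r.finish_job(): hands the job in, once; it reports no verdict.
Trained networks look in the newest picture that a camera, given by its name, has taken for a name from the list of things; names that differ only in an ending like _2 or _b are one class to them, and where a whole thing is asked for, a point or a joint stands for the part that bears it (a point fixed in the world has none). Each returns a list of dicts, best first, with "conf" (0 to 1); they miss things now and then, are a little off and sometimes report something else, mostly with a low value. They report only what shows in the picture. A call takes as long as a camera call.
- spotter.find_in(camera, name): "centre" ([column, row] in pixels, amid what is visible of it).
- spotter.trace(camera, name): "mask" (384x512 bool, what is visible of it) and "centre" ([column, row] in pixels, amid what is visible of it).
The state is a dict: "time_s": time; "joints": joint angles; "joint_velocities": joint speeds; "effort": joint torques, N m; "tcp_pos": TCP position; "ee_rot": TCP orientation; "wrist_force": force on the tool from outside, world axes, zero at the start; "moment": the same for the moment, N m; "gripper_width": opening from 0.0 (shut) to 1.0 (fully open).
Only numpy, scipy, OpenCV 4.12 (cv2) and the standard library are available. Lean on these libraries where they do the work, as an engineer would, in place of code of your own. Each camera call takes 0.05 s, during which the arm holds its last target.

## Working session

There is one attempt and no reset: what is moved stays moved. The work goes in short steps, Python scripts to look and compute and a tool call to move; the robot and the scene stay as the last step left them, time stands still between calls to the robot, and variables do not carry over. Pictures are saved under pics/ and viewed, and the job is handed in when it is done.

Besides the shell and the picture viewer there is one more tool, called after "Emit:" as name([rows], argument=value, ...), one row to a line, values as JSON. move_arm: Moves the arm, as the interface text tells. Its arguments: {"type":"object","properties":{"series":{"type":"array","items":{"type":"array","items":{"type":"array","items":{"type":"number","minimum":-1,"maximum":1}}}}},"required":["series"]}

```bash
mkdir -p pics
python3 - <<'E'
from station import r, viewer, spotter
import cv2,numpy as np
s=r.sense();print(s['time_s'],s['tcp_pos'],s['ee_rot'],s['gripper_width'])
for n in('scene','top'):
    p,d=viewer.capture(n);cv2.imwrite(f'pics/{n}0.png',p[:,:,::-1]);np.savez(f'{n}0.npz',p=p,d=d)
    c=viewer.camera_params(n);print(n,np.round(c['mtx'],1).tolist(),np.round(c['pose'],3).tolist())
    for k in('paddle_loaded','paddle_empty','disp_loaded','ball0_center'):
        print(k,[(f['centre'],round(f['conf'],2)) for f in spotter.find_in(n,k)])
E
```

```text
0.0 [ 0.27155291 -0.56241101  0.29115137] [[-1.00663099e-03 -4.34577895e-01  9.00633688e-01]
 [ 1.94897226e-03  9.00631581e-01  4.34579057e-01]
 [-9.99997594e-01  2.19277082e-03 -5.96233957e-05]] 0.9972912761438883
scene [[484.8, 0.0, 256.3], [0.0, 484.8, 190.0], [0.0, 0.0, 1.0]] [[-0.765, 0.547, -0.34, 1.017], [0.644, 0.652, -0.399, 0.502], [0.003, -0.524, -0.852, 1.213], [0.0, 0.0, 0.0, 1.0]]
paddle_loaded [([246.7, 129.1], 0.56)]
paddle_empty [([337.0, 202.6], 0.88), ([171.1, 124.4], 0.56), ([177.2, 185.4], 0.55)]
disp_loaded [([193.7, 184.3], 0.89), ([297.7, 178.4], 0.34)]
ball0_center []
top [[485.1, 0.0, 261.0], [0.0, 485.1, 196.9], [0.0, 0.0, 1.0]] [[-0.014, -0.997, 0.082, 0.511], [-1.0, 0.014, 0.001, -0.011], [-0.002, -0.082, -0.997, 1.559], [0.0, 0.0, 0.0, 1.0]]
paddle_loaded [([310.5, 246.8], 0.57)]
paddle_empty [([200.2, 256.6], 0.8)]
disp_loaded [([309.5, 184.2], 0.83), ([196.8, 190.2], 0.53)]
ball0_center [([318.2, 173.0], 0.58), ([258.6, 260.6], 0.29)]
```

View pics/scene0.png

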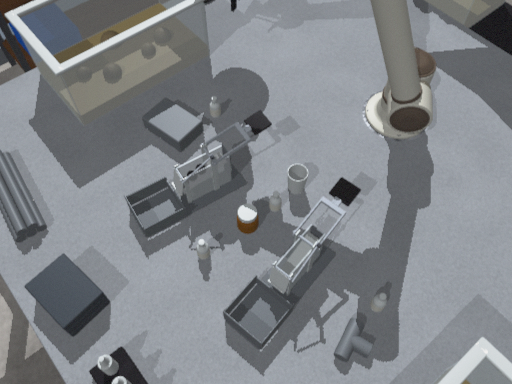

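View pics/top0.png

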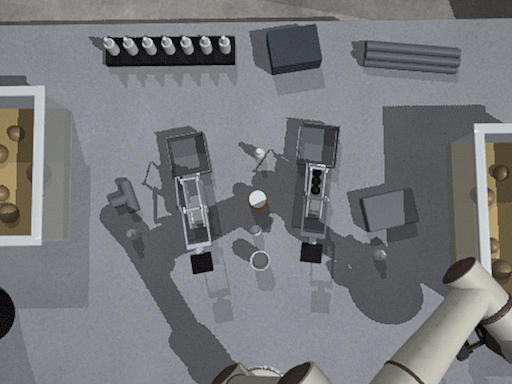

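```bash
cat > h.py <<'E'
import numpy as np
from station import viewer
def pt(n,d,u,v):
    c=viewer.camera_params(n);K=c['mtx'];P=np.array(c['pose']);z=d[v,u]
    q=np.array([(u-K[0][2])/K[0][0]*z,(v-K[1][2])/K[1][1]*z,z,1]);return (P@q)[:3]
def pts(n,d,m):
    v,u=np.nonzero(m&(d>0));return np.array([pt(n,d,a,b) for a,b in zip(u,v)])
E
python3 - <<'E'
import numpy as np,cv2
from h import *
T=np.load('top0.npz');S=np.load('scene0.npz')
a=cv2.resize(T['p'][110:290,270:400],None,fx=3,fy=3,interpolation=2)
b=cv2.resize(S['p'][90:250,110:290],None,fx=2.2,fy=3*180*1.0/160,interpolation=2)
b=cv2.resize(S['p'][90:250,110:290],None,fx=2.2,fy=2.2,interpolation=2)
b=cv2.copyMakeBorder(b,0,a.shape[0]-b.shape[0],0,0,0)
cv2.imwrite('pics/zoom.png',np.hstack([a,b])[:,:,::-1])
for n,D,box in(('top',T,(235,270,295,330)),('scene',S,(105,140,240,280))):
    v0,v1,u0,u1=box;p=D['p'].astype(int);m=np.zeros(D['d'].shape,bool);m[v0:v1,u0:u1]=p[v0:v1,u0:u1].max(2)<45
    P=pts(n,D['d'],m);P=P[P[:,2]>.12];print(n,len(P),P.mean(0),P.min(0),P.max(0))
    A=np.c_[P[:,:2],np.ones(len(P))];print(np.linalg.lstsq(A,P[:,2],rcond=None)[0])
    print(cv2.minAreaRect(P[:,:2].astype(np.float32)))
    if n=='top':
        yy,xx=np.nonzero(m);print(xx.min(),xx.max(),yy.min(),yy.max())
# base yaw: structure points along the loaded one
d=T['d'];m=np.zeros(d.shape,bool);m[115:275,290:345]=1
P=pts('top',d,m);
for lo,hi in((.03,.07),(.1,.2)):
    Q=P[(P[:,2]>lo)&(P[:,2]<hi)];print(lo,cv2.minAreaRect(Q[:,:2].astype(np.float32)),Q.min(0),Q.max(0))
E
```

```text
top 365 [ 0.46490786 -0.14779061  0.18639062] [ 0.43791199 -0.17763598  0.17658607] [ 0.49443323 -0.11902902  0.19640233]
[-0.18943634  0.04965847  0.28180012]
((0.4653812050819397, -0.14760203659534454), (0.05648650601506233, 0.05238305777311325), 82.88888549804688)
301 321 242 262
scene 54 [ 0.47903022 -0.12715556  0.18124014] [ 0.4424039  -0.16713269  0.17400922] [ 0.49163831 -0.11546006  0.18742696]
[-0.10281724  0.10116278  0.24335612]
((0.4765794575214386, -0.13133972883224487), (0.03292221948504448, 0.0662619024515152), 41.06589889526367)Traceback (most recent call last):
  File "<stdin>", line 18, in <module>
  File "h.py", line 7, in pts
    v,u=np.nonzero(m&(d>0));return np.array([pt(n,d,a,b) for a,b in zip(u,v)])
                                             ~~^^^^^^^^^
  File "h.py", line 4, in pt
    c=viewer.camera_params(n);K=c['mtx'];P=np.array(c['pose']);z=d[v,u]
ValueError: time passes only in moves, steps and waits
```

View pics/zoom.png

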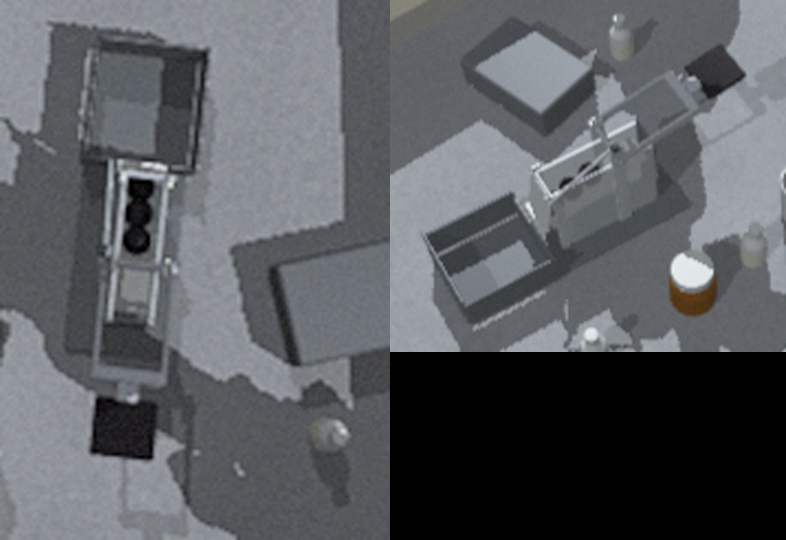

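The loaded dispenser is the right one in the top view: three balls at about (316,180), paddle centre at (311,252). The left chute is empty. The paddle top is near (0.465, -0.148, 0.186), and the two views agree on height to about 5 mm. I'll move above it with the fingers shut.

Emit:
move_arm([
  [[0, 0, -0.33, 0.27, 0.57, 0.05, 0], [0, 0, -0.33, 0.27, 0.57, 0.05, 0], [0, 0, -0.33, 0.27, 0.57, 0, 0], [0, 0, -0.33, 0.27, 0.57, 0, 0], [0, 0, -0.33, 0.27, 0.57, 0, 0], [0, 0, -0.33, 0.27, 0.57, 0, 0], [0, 0, -0.33, 0.27, 0.57, 0, 0], [0, 0, -0.33, 0.27, 0.57, 0, 0], [0, 0, -0.33, 0.27, 0.57, 0, 0], [0, 0, -0.33, 0.27, 0.57, 0, 0], [0, 0, -0.33, 0.27, 0.57, 0, 0], [0, 0, -0.33, 0.27, 0.57, 0, 0], [0, 0, 0, 0, 0, 0, 0], [0, 0, 0, 0, 0, 0, 0]],
])

```text
time_s: 2.25
tcp_pos: [0.4706, -0.1395, 0.3002]
ee_rot: [[0.006, 0.122, 0.992], [-0.002, 0.993, -0.122], [-1.0, -0.002, 0.006]]
wrist_force: [0.5, -0.6, -0.1]
gripper_width: 0.003
```

Emit:
move_arm([
  [[0, 0, 0, -0.05, -0.07, -0.2, 0], [0, 0, 0, -0.04, -0.06, -0.2, 0], [0, 0, 0, 0, 0, 0, 0]],
])

```text
time_s: 2.62
tcp_pos: [0.4632, -0.1496, 0.2739]
ee_rot: [[0.004, 0.125, 0.992], [-0.002, 0.992, -0.125], [-1.0, -0.002, 0.004]]
wrist_force: [-0.4, -0.5, 0.2]
gripper_width: 0.006
```

Run:
```python
from station import r, viewer
import cv2,numpy as np
s=r.sense();print(s['time_s'],s['tcp_pos'],s['wrist_force'])
p,d=viewer.capture('scene')
q,e=viewer.capture('top')
a=cv2.resize(p[70:200,170:330],None,fx=2.4,fy=2.4,interpolation=2);b=cv2.resize(q[150:280,240:400],None,fx=2.4,fy=2.4,interpolation=2)
cv2.imwrite('pics/z2.png',np.hstack([a,b])[:,:,::-1])
```

```text
2.625 [ 0.46322397 -0.14962895  0.27385332] [-0.37260132 -0.54206759  0.17274545]
```

View pics/z2.png

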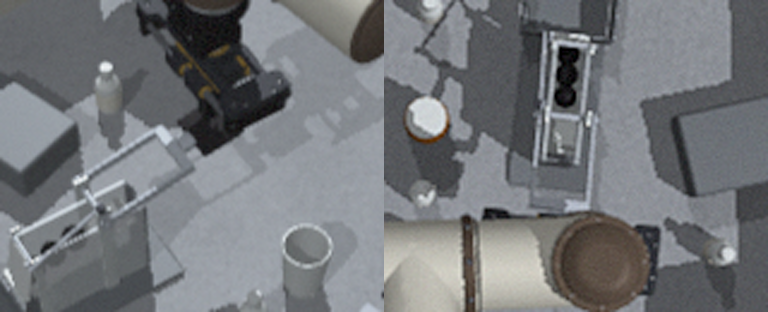

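Emit:
move_arm([
  [[0, 0, 0, 0, 0, -0.15, 0], [0, 0, 0, 0, 0, -0.15, 0], [0, 0, 0, 0, 0, -0.15, 0], [0, 0, 0, 0, 0, -0.15, 0], [0, 0, 0, 0, 0, -0.15, 0], [0, 0, 0, 0, 0, -0.15, 0], [0, 0, 0, 0, 0, 0, 0]],
])

```text
time_s: 3.6
tcp_pos: [0.4638, -0.1494, 0.218]
ee_rot: [[0.005, 0.124, 0.992], [-0.003, 0.992, -0.124], [-1.0, -0.002, 0.006]]
wrist_force: [-1.7, 0.7, 2.3]
gripper_width: 0.0
```

Emit:
move_arm([
  [[0, 0, 0, 0, 0, -0.15, 0], [0, 0, 0, 0, 0, -0.15, 0], [0, 0, 0, 0, 0, -0.12, 0], [0, 0, 0, 0, 0, 0, 0]],
])

```text
time_s: 4.1
tcp_pos: [0.4661, -0.1498, 0.1941]
ee_rot: [[0.012, 0.122, 0.992], [-0.005, 0.992, -0.122], [-1.0, -0.003, 0.012]]
wrist_force: [-3.6, 1.1, 9.1]
gripper_width: 0.005
```

Emit:
move_arm([
  [[0, 0, 0, 0, 0, -0.03, 0], [0, 0, 0, 0, 0, -0.03, 0], [0, 0, 0, 0, 0, -0.03, 0], [0, 0, 0, 0, 0, -0.03, 0], [0, 0, 0, 0, 0, -0.03, 0], [0, 0, 0, 0, 0, -0.03, 0], [0, 0, 0, 0, 0, -0.03, 0], [0, 0, 0, 0, 0, -0.03, 0], [0, 0, 0, 0, 0, -0.03, 0], [0, 0, 0, 0, 0, -0.03, 0]],
])

```text
time_s: 5.35
tcp_pos: [0.4659, -0.1495, 0.1935]
ee_rot: [[0.016, 0.114, 0.993], [-0.01, 0.993, -0.114], [-1.0, -0.008, 0.017]]
wrist_force: [-5.0, 3.0, 15.8]
gripper_width: 0.007
```

Run:
```python
from station import r, viewer
import cv2,numpy as np
s=r.sense();print(s['time_s'],s['tcp_pos'],s['wrist_force'])
p,d=viewer.capture('scene')
q,e=viewer.capture('top')
a=cv2.resize(p[100:240,115:275],None,fx=2.4,fy=2.4,interpolation=2);b=cv2.resize(q[110:250,240:400],None,fx=2.4,fy=2.4,interpolation=2)
cv2.imwrite('pics/z3.png',np.hstack([a,b])[:,:,::-1])
```

```text
5.35 [ 0.46586419 -0.14948942  0.19354009] [-5.01097045  2.96247261 15.81270283]
```

View pics/z3.png

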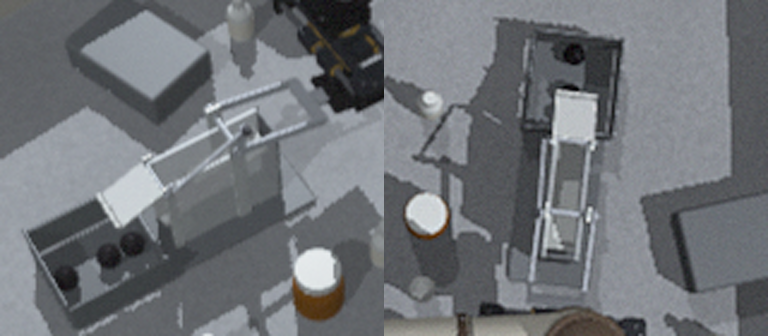

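The lid is up and all three balls are in the tray (left panel, about (65,278), (108,255) and (133,243)); the chute is empty. I'll ease the paddle up now.

Emit:
move_arm([
  [[0, 0, 0, 0, 0, 0.05, 0], [0, 0, 0, 0, 0, 0.05, 0], [0, 0, 0, 0, 0, 0.06, 0], [0, 0, 0, 0, 0, 0.06, 0], [0, 0, 0, 0, 0, 0.06, 0], [0, 0, 0, 0, 0, 0.06, 0], [0, 0, 0, 0, 0, 0.06, 0], [0, 0, 0, 0, 0, 0.06, 0], [0, 0, 0, 0, 0, 0.06, 0], [0, 0, 0, 0, 0, 0.06, 0], [0, 0, 0, 0, 0, 0.06, 0], [0, 0, 0, 0, 0, 0.06, 0], [0, 0, 0, 0, 0, 0.06, 0], [0, 0, 0, 0, 0, 0.06, 0], [0, 0, 0, 0, 0, 0.06, 0], [0, 0, 0, 0, 0, 0.06, 0]],
])

```text
time_s: 7.45
tcp_pos: [0.4664, -0.1494, 0.2528]
ee_rot: [[0.017, 0.114, 0.993], [-0.01, 0.993, -0.114], [-1.0, -0.008, 0.018]]
wrist_force: [1.2, -0.0, 1.5]
gripper_width: 0.004
```

Emit:
move_arm([
  [[0, 0, 0, 0, 0, 0.04, 0], [0, 0, 0, 0, 0, 0.04, 0], [0, 0, 0, 0, 0, 0.04, 0], [0, 0, 0, 0, 0, 0.04, 0], [0, 0, 0, 0, 0, 0.04, 0], [0, 0, 0, 0, 0, 0.05, 0], [0, 0, 0, 0, 0, 0.1, 0], [0, 0, 0, 0, 0, 0.3, 0], [0, 0, 0, 0, 0, 0.5, 0], [0, 0, 0, -0.2, -0.5, 0.4, 0], [0, 0, 0, -0.3, -0.7, 0, 0], [0, 0, 0, -0.3, -0.7, 0, 0], [0, 0, 0, -0.3, -0.7, 0, 0], [0, 0, 0, 0, 0, 0, 0], [0, 0, 0, 0, 0, 0, 0]],
])

```text
time_s: 9.32
tcp_pos: [0.397, -0.3091, 0.3516]
ee_rot: [[0.017, 0.112, 0.994], [-0.011, 0.994, -0.112], [-1.0, -0.009, 0.018]]
wrist_force: [-0.2, 0.2, -0.3]
gripper_width: 0.005
```

Run:
```python
from station import r, viewer
import cv2,numpy as np
s=r.sense();print(s['time_s'],s['tcp_pos'],s['wrist_force'],abs(s['joint_velocities']).max())
p,d=viewer.capture('scene')
q,e=viewer.capture('top')
a=cv2.resize(p[90:250,115:275],None,fx=2.4,fy=2.4,interpolation=2);b=cv2.resize(q[110:270,240:400],None,fx=2.4,fy=2.4,interpolation=2)
cv2.imwrite('pics/z4.png',np.hstack([a,b])[:,:,::-1])
```

```text
9.325 [ 0.39697363 -0.30910674  0.35161508] [-0.19489126  0.23371415 -0.26207711] 0.9047946843686767
```

View pics/z4.png

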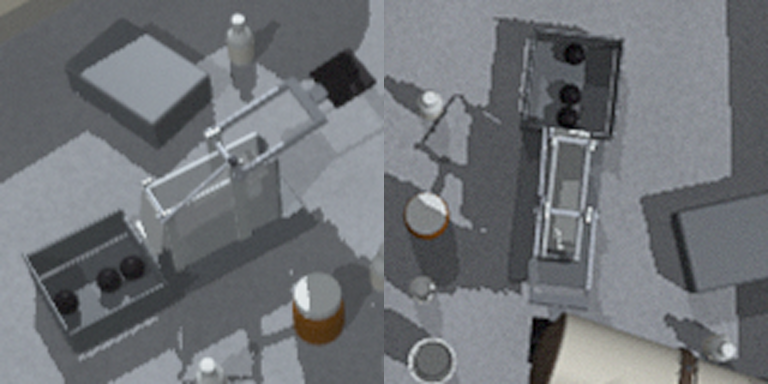

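Run:
```python
from station import r, viewer
import numpy as np
S=np.load('scene0.npz');p,d=viewer.capture('scene')
print('paddle depth change',np.median((d-S['d'])[118:128,253:264]),'lid area',np.median(abs(d-S['d'])[165:195,165:185]))
print('image shift paddle/lever', np.abs(p.astype(int)-S['p'])[100:165,190:275].mean())
print('finish',r.finish_job())
```

```text
paddle depth change -0.00065642595 lid area 0.0029352307
image shift paddle/lever 14.991915535444948
the job is handed in; nothing more can be done
finish None
```

I pressed the loaded dispenser's paddle to its stop with closed fingertips and held it there until all three balls had rolled into the tray. I then eased it back up and moved the hand clear before handing the job in at about 9.4 s. The hand-in gives no verdict.

- **Lid lift:** I held the paddle at its stop for over a second with 9–16 N at the wrist. The picture taken then shows the lid fully up and the chute empty.
- **Lid closing:** The paddle rose at about 30 mm/s over just over 2 s. That is about 0.5 rad/s at the lid, against the 1.6 rad/s limit. This comes from the tool speed, because I could not measure the lid's speed directly.
- **Final state:** The last pictures show the lid closed and three balls lying in the tray. The paddle's depth is within 1 mm of where it started, and a patch around the lid differs by about 3 mm. Wrist force was near zero.
- **Disagreement:** A pixel comparison of the lever area differed from the first picture by about 15 grey levels on average. I put this down to shifted arm shadows and did not look further.
- **Not fully checked:** The bystanders near the loaded dispenser look unmoved. The final close-ups did not cover the empty dispenser or the rest of the table; the arm did not go near them.

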